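Open the extraction cabinet and put a varnished miniature in to dry

ROBOT

A 6-joint arm with a two-finger parallel gripper is mounted at the origin on the work surface. World frame = base frame: x ahead of the robot, y to its left, z up, the work surface at z = 0. Lengths are in m, angles in rad, forces in N, time in s.
With the tool pointing down it reaches from about 0.25 to 0.8 m from the base axis. Payload 3.9 kg.
Tool frame: the origin (TCP) lies between the finger pads; the fingertips stand r.tips_ahead ahead of it and the grasp point (between the pads) lies 3 mm ahead of it (r.tips_ahead is the distance from the TCP to the fingertips, in m); z points along the fingers, y is the line along which they close (so a half turn about z gives the same grasp; the last joint's range is limited). The gripper opens to 85 mm and grips with 20 to 120 N. Pads are 22 mm wide; open, the fingers measure 114 mm over their backs; the gripper's body (76 mm by 85 mm) begins 54 mm behind the grasp point. The pads swing forward as they close: fully open they stand 13 mm farther back than shut.
Start: joints at [-1.119, 0.26, -0.138, 1.173, 0, 1.571], TCP at [0.229, -0.472, 0.253] pointing down, gripper open.
Joint ranges: [-2.78, 2.78], [-0.83, 1.72], [-1.28, 1.37], [-1.9, 2.12], [-1.57, 1.48], [-3.14, 3.14]. Speed limits (rad/s): [2.57, 2.57, 3.14, 3.14, 3.14, 3.14].

INTERFACE

Orientations are given as a rotation vector (axis times angle).
In Python, from station import r gives the robot as it stands.
- The arm moves only by the tool send_rows, never from a script. Its argument "plan" is a list of rows, each an object with "rot": the turn, a rotation vector about the tool's x, y, z in rad, a list of three; "offset": the shift along the tool's x, y, z in mm, a list of three; "gripper": the opening in per cent of the stroke, from 0 (shut) to 100 (fully open). A call has 1 to 20 rows; each row shifts and turns the commanded pose from where the row before left it, along the tool's axes as they then stand; what a row does not reach is not made up. A row lasts 1/10 s, in which the tool goes at most 50 mm and 8.59 degrees, less where a joint would pass 70% of its speed; a pose out of reach is approached as far as the arm can. A call is refused whole if a number of a shift passes 50 or a number of a turn 0.15, either way. A call with a gripper value outside its range is refused whole. The fingers move at their own pace and stop on an object; "grip_force" is the grip in N (left out, the last holds). Time passes only in rows, so rows that do not move let the fingers close. It gives the time, the measured TCP pose, the force, the opening and the grip force at its end, in the units of the state.
- r.observe(): the state, without advancing time (a new reading comes with each control period).
- r.grab_frame(name): name is "scene" or "top" or "wrist"; returns the picture (480x640x3 uint8, red, green, blue); there is no depth.
- r.camera_info(name): a dict with "intrinsics" (3x3 intrinsics, pixels), "position" and "attitude" of the camera in the world. Camera axes: x right, y up, looking along -z (the intrinsics and any distortion apply to the point x, -y, -z); pixel columns grow to the right and rows downward; lengths in m; the calibration is good to about 2 mm. A picture is of the moment at which its call begins: read the wrist's pose just before it. camera_info takes no time and is no camera call; for the wrist camera it gives the pose at the moment of the call.
- r.hand_in(): hands the job in; it is judged then, once.
Trained networks look in the newest picture that a camera, given by its name, has taken for a name from the list of things; names that differ only in an ending like _2 or _b are one class to them, and where a whole thing is asked for, a point or a joint stands for the part that bears it (a point fixed in the world has none). Each returns a list of dicts, best first, with "p" (0 to 1); they miss things now and then, are a little off and sometimes report something else, mostly with a low value. They report only what shows in the picture. A call takes as long as a camera call.
- r.masks_of(camera, query): "region" (480x640 bool, what is visible of it).
- r.spot_point(camera, query): "centre" ([x, y, z] in m, in world coordinates, good to about 4 mm: a listed point, or the origin of a listed thing).
The state is a dict: "time_s": time; "qpos": joint angles; "qvel": joint speeds; "effort": joint torques, N m; "position": TCP position; "tool_rot": TCP orientation; "contact_force": force on the tool from outside, world axes, zero at the start; "torque": the same for the moment, N m; "opening": finger opening in m; "grasp_force": force on a finger pad.
Only numpy, scipy, OpenCV 4.12 (cv2) and the standard library are available. Lean on these libraries where they do the work, as an engineer would, in place of code of your own. Each camera call takes 0.05 s, during which the arm holds its last target. There are 200 camera calls.

TASK

Raise the cabinet's sash by pushing up under its lip to the height mark, until you feel it come up against the rubber stops there: leave it touching them and do not force them. Then slide the wooden tray with the little painting straight in under the raised sash until the tray's rear edge meets the cabinet's back board, gently and squarely, without knocking the painting on the sash. Leave the flat tin standing beside the tray, the jar of brushes and the bottle alone, and let go of everything.

Things in the scene. Friction and masses are not known exactly. Their poses are not given: they have to be found in the camera images.
- hood: Clear-walled bench extraction cabinet, fixed, 480 wide (y), 200 deep, 470 mm tall. x points into it, its open front faces the robot. Origin on the bench midway between the front posts (30 mm square, centred at x = 0, y = +-225 mm; 420 mm clear between). No floor: the bench runs through. Inside, a grey back board 50 mm tall across its width, front face at x = +160 mm.
- sash: Counterbalanced sash: clear pane over a level lip 400 mm wide (y), 14 mm thick, sticking out 50 mm to the robot. Origin: middle of the lip's front edge, underside; axes as the cabinet's (pane at x = +50 mm). Slides vertically, underside 85-110 mm above the bench at the start, 250 at most. Lifting takes a steady 7 to 8.5 N; friction holds it where it is left. Ears of the lip pass before the posts.
- mark (a point): Height mark (dark line on each post), 215 mm above the bench; point above the lip's front edge middle. Clamps on the posts carry rubber stops that the lip's ears meet when its underside is anywhere from 12 mm below to 12 mm above the mark (unmeasured: feel for it). The stops together give 2.5 N per mm and are damaged above 10 N. Once touching, friction keeps the sash on them when let go.
- tray: Loose wooden tray, 300 long (x), 110 wide, board 12 mm thick, about 0.45 kg, on the bench before the left or right half of the cabinet; x points to its rear edge, towards the cabinet. Origin: middle of the underside; rear edge at x = +150 mm. A framed painting 105 mm wide, 12 thick stands fixed across it at x = +40 mm, top 145 mm above the bench, too tall for the sash as found.
- tray_grip (a point): Grip point in the upright wooden handle fin near the tray's front end: x = -120 mm on the tray, 52 mm above the bench. The fin is 12 mm thick (tray y), 34 mm long (tray x), top 72 mm above the bench. With the tray home this point is still 60 mm in front of the lip's front edge.
- tray_rear (a point): Middle of the tray's rear edge, at its underside.
- tin: Bystander: flat round steel tin, 74 mm across, 42 mm high, loose, in front of the other half of the cabinet. Origin under its centre.
- brush_jar: Bystander: glass jar 72 mm across and 100 mm high with brushes sticking up to 210 mm, loose, far left. Origin under its centre.
- varnish: Bystander: amber bottle 60 mm across, 150 mm high, loose, far left. Origin under its centre.

How it is judged:
By the outcome, as a careful person would: the job done as asked, in the order asked, and still so for the second after the job is handed in, with the robot touching nothing.
It also fails if it takes over 72 s, if anything falls off the work surface, if the arm or the gripper's body presses on something with over 40 N, if the wrist force passes 120 N, or if a joint passes its speed limit or range.

## Working session

There is one attempt and no reset: what is moved stays moved. The work goes in short steps, Python scripts to look and compute and a tool call to move; the robot and the scene stay as the last step left them, time stands still between calls to the robot, and variables do not carry over. Pictures are saved under pics/ and viewed, at most 10 in all, crops included, and the job is handed in when it is done.

Besides the shell and the picture viewer there is one more tool, called as name(argument=value, ...) on one line, values as JSON. send_rows: Moves the arm, as the interface text tells. Its arguments: {"type":"object","properties":{"plan":{"type":"array"},"grip_force":{"type":"number"}},"required":["plan"]}

```bash
ls; mkdir -p pics; python3 - <<'E'
from station import r
import cv2,numpy as np
o=r.observe(); print(o, r.tips_ahead)
for c in ("scene","top"):
    im=r.grab_frame(c); cv2.imwrite(f"pics/{c}0.png",im[:,:,::-1])
    for q in ("hood","sash","mark","tray","tray_grip","tray_rear","tin","brush_jar","varnish"):
        print(c,q,[(np.round(d["centre"],4).tolist(),round(d["p"],2)) for d in r.spot_point(c,q)[:2]])
E
```

```text
pics
{'time_s': 0.0, 'qpos': array([-1.11897524e+00,  2.60679438e-01, -1.39370565e-01,  1.17266786e+00,
       -2.96021532e-05,  1.57081160e+00]), 'qvel': array([ 0.00091845,  0.00095079, -0.00108924,  0.00038764, -0.00256856,
        0.00112423]), 'effort': array([-1.52338820e-03, -4.05677783e+01,  2.53922617e+01,  1.85873627e-02,
       -7.19190621e-05, -1.86368233e-06]), 'position': array([ 0.22893673, -0.47175993,  0.25246667]), 'tool_rot': array([-3.05995315e+00, -7.03256146e-01,  7.21000757e-04]), 'contact_force': array([-0.40525169, -0.64966451,  0.41120223]), 'torque': array([-0.02360571,  0.01812244,  0.02755793]), 'grasp_force': 0.0, 'opening': 0.08530845511731087} 0.022
scene hood [([0.7054, 0.0611, 0.0015], 0.65)]
scene sash [([0.6598, 0.0548, 0.0907], 0.67), ([0.572, 0.1484, 0.0055], 0.55)]
scene mark [([0.6575, 0.056, 0.2128], 0.87)]
scene tray [([0.5743, 0.1513, 0.0062], 0.78)]
scene tray_grip [([0.4521, 0.1409, 0.0528], 0.8)]
scene tray_rear [([0.7084, 0.0588, 0.0002], 0.69)]
scene tin [([0.5869, -0.0358, -0.0009], 0.83)]
scene brush_jar [([0.4924, 0.4311, 0.0011], 0.71)]
scene varnish [([0.6252, 0.4745, -0.0016], 0.67)]
top hood [([0.7133, 0.0568, -0.0018], 0.76)]
top sash [([0.6555, 0.0594, 0.0897], 0.71)]
top mark [([0.5904, -0.0346, -0.0032], 0.67), ([0.6614, 0.0594, 0.2143], 0.56)]
top tray [([0.5744, 0.1475, -0.0021], 0.92)]
top tray_grip [([0.4617, 0.1407, 0.0499], 0.95), ([0.7094, 0.059, -0.0029], 0.69)]
top tray_rear []
top tin [([0.593, -0.035, -0.0012], 0.94)]
top brush_jar [([0.4917, 0.4329, 0.0029], 0.9)]
top varnish [([0.6254, 0.4727, 0.001], 0.84)]
```

View pictures.

View pics/scene0.png

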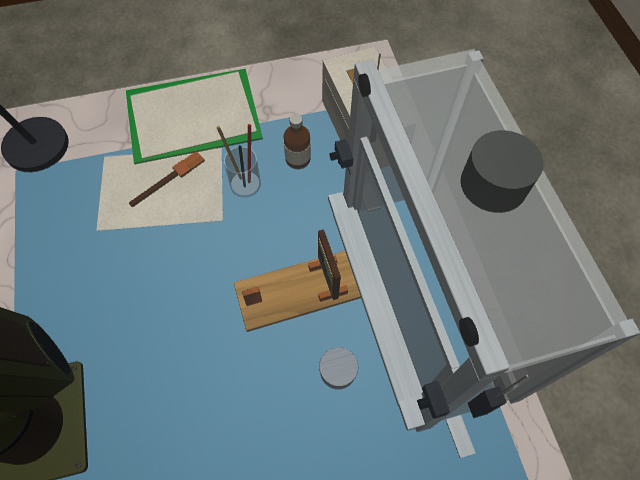

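View pics/top0.png

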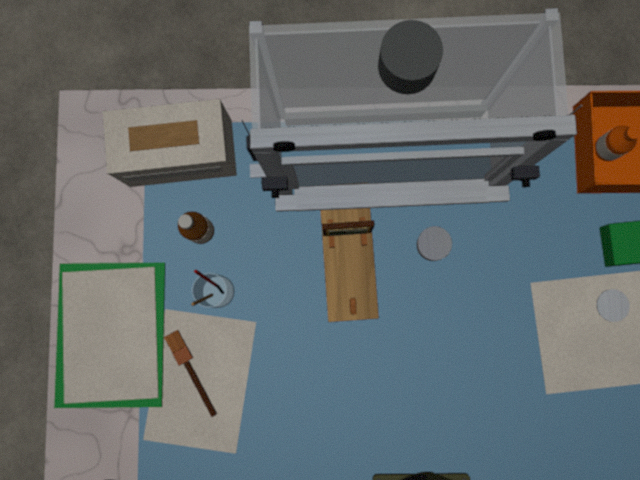

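Both views agree: the tray (top view, cols 322–378, rows 208–321) is left of centre with the tin at (434,243), and the lip runs (277,209)–(508,201), so the hood is yawed slightly. Next I measure the yaws.

```bash
cat > h.py <<'E'
from station import r
import cv2,numpy as np
from scipy.spatial.transform import Rotation as R
def cam(c):
    i=r.camera_info(c); A=np.array(i["attitude"],float)
    A=A if A.shape==(3,3) else (R.from_rotvec(A).as_matrix() if A.size==3 else R.from_quat(A).as_matrix())
    return np.array(i["intrinsics"]),np.array(i["position"]),A,i
def ray(c,uv,z):
    K,p,A,i=cam(c); uv=np.atleast_2d(uv).astype(float)
    d=np.c_[(uv-[K[0,2],K[1,2]])/[K[0,0],K[1,1]],np.ones(len(uv))]*[1,-1,-1]
    d=d@A.T
    return p+d*((z-p[2])/d[:,2])[:,None]
def proj(c,X):
    K,p,A,i=cam(c); q=(np.atleast_2d(X)-p)@A*[1,-1,-1]
    q=q@K.T; return q[:,:2]/q[:,2:]
E
python3 - <<'E'
from h import *
print(r.camera_info("top"))
r.grab_frame("top")
print(proj("top",[[.593,-.035,.042]]))
t=r.masks_of("top","tray")[0]["region"]; s=r.masks_of("top","sash")[0]["region"]
out=np.zeros((480,640,3),np.uint8); out[t]=(0,160,255); out[s]=(255,255,255); cv2.imwrite("pics/m.png",out)
# tray side edges per row, front edge
rows=range(250,318); 
for nm,f in (("L",np.min),("R",np.max)):
    P=np.array([(f(np.where(t[v])[0]),v) for v in rows if t[v].any()]); X=ray("top",P,.012)
    k=np.polyfit(X[:,0],X[:,1],1); print(nm,"yaw deg",np.degrees(np.arctan(k[0])),"y at x=.5,.7",np.polyval(k,[.5,.7]))
P=np.array([(u,np.where(t[:,u])[0].max()) for u in range(332,374)]);X=ray("top",P,.012)
k=np.polyfit(X[:,1],X[:,0],1);print("front yaw",-np.degrees(np.arctan(k[0])),"x at y=.14",np.polyval(k,.14))
us=[u for u in range(290,498) if s[:,u].any()]
P=np.array([(u,np.where(s[:,u])[0].max()) for u in us]);
for z in (.09,.104):
    X=ray("top",P,z); g=np.ones(len(X),bool)
    for _ in range(4):
        k=np.polyfit(X[g,1],X[g,0],1); e=abs(X[:,0]-np.polyval(k,X[:,1])); g=e<.004
    print("lip yaw",-np.degrees(np.arctan(k[0])),"x at y=.057",np.polyval(k,.057),g.sum())
v,u=np.where(s); print(u.min(),u.max(),ray("top",[(277,209),(508,201)],.104))
E
```

```text
{'intrinsics': array([[621.40535972,   0.        , 335.07068633],
       [  0.        , 621.40535972, 244.88571371],
       [  0.        ,   0.        ,   1.        ]]), 'position': array([0.44635656, 0.17440965, 1.36015731]), 'attitude': array([ 0.08320815, -0.08095519, -1.5784552 ])}
[[433.75084512 239.99172375]]
L yaw deg 3.4908676037788102 y at x=.5,.7 [0.19599626 0.20819679]
R yaw deg 3.599108389472755 y at x=.5,.7 [0.08865751 0.10123732]
front yaw 2.6431445112231136 x at y=.14 0.42695633831831775
lip yaw 1.9934901855174147 x at y=.057 0.6589206470104393 208
lip yaw 1.9934901855175833 x at y=.057 0.6566227555302324 208
275 524 [[ 0.65287011  0.29370144  0.104     ]
 [ 0.66497096 -0.17911626  0.104     ]]
```

```bash
cat >> h.py <<'E'
def rowinfo(target_p,target_R):
    o=r.observe(); M=R.from_rotvec(o["tool_rot"]).as_matrix()
    print("t",round(o["time_s"],2),"pos",np.round(o["position"]*1e3,1),"F",np.round(o["contact_force"],2),"open",round(o["opening"]*1e3,1))
    print("tool axes (cols)\n",np.round(M,3))
    print("offset mm (tool)",np.round(M.T@(np.array(target_p)-o["position"])*1e3,1),"rotvec deg(tool)",np.round(np.degrees(R.from_matrix(M.T@target_R).as_rotvec()),2), "rad",np.round(R.from_matrix(M.T@target_R).as_rotvec(),4))
    return o,M
def axes(z,y):
    z=np.array(z,float);z/=np.linalg.norm(z);y=np.array(y,float);y-=z*(y@z);y/=np.linalg.norm(y)
    return np.c_[np.cross(y,z),y,z]
E
python3 - <<'E'
from h import *
a=np.radians(2)
for s in (1,-1):
    rowinfo([.42,.03,.25],axes([0,0,-1],[-s*np.sin(a),s*np.cos(a),0]))
    M=axes([0,0,-1],[-s*np.sin(a),s*np.cos(a),0]);N=axes([np.cos(a),np.sin(a),0],[-s*np.sin(a),s*np.cos(a),0])
    print("then",R.from_matrix(M.T@N).as_rotvec())
E
```

```text
t 1.15 pos [ 229.2 -472.3  253.3] F [-0.09 -0.   -0.19] open 85.4
tool axes (cols)
 [[ 0.9    0.437  0.   ]
 [ 0.437 -0.9   -0.   ]
 [ 0.     0.    -1.   ]]
offset mm (tool) [ 390.9 -368.6    3.3] rotvec deg(tool) [   0.      0.   -156.12] rad [ 1.0000e-04  0.0000e+00 -2.7247e+00]
then [-1.69900522e-18 -1.57079633e+00  1.69900522e-18]
t 1.15 pos [ 229.2 -472.3  253.3] F [-0.09 -0.   -0.19] open 85.4
tool axes (cols)
 [[ 0.9    0.437  0.   ]
 [ 0.437 -0.9   -0.   ]
 [ 0.     0.    -1.   ]]
offset mm (tool) [ 390.9 -368.6    3.3] rotvec deg(tool) [ 0.   -0.   23.88] rad [ 0.     -0.      0.4169]
then [1.69900522e-18 1.57079633e+00 1.69900522e-18]
```

send_rows(plan=[{"rot": [0, 0, 0], "offset": [32, -31, 0], "gripper": 0}, {"rot": [0, 0, 0], "offset": [32, -31, 0], "gripper": 0}, {"rot": [0, 0, 0], "offset": [32, -31, 0], "gripper": 0}, {"rot": [0, 0, 0], "offset": [32, -31, 0], "gripper": 0}, {"rot": [0, 0, 0], "offset": [32, -31, 0], "gripper": 0}, {"rot": [0, 0, 0], "offset": [32, -31, 0], "gripper": 0}, {"rot": [0, 0, 0], "offset": [32, -31, 0], "gripper": 0}, {"rot": [0, 0, 0], "offset": [32, -31, 0], "gripper": 0}, {"rot": [0, 0, 0], "offset": [32, -31, 0], "gripper": 0}, {"rot": [0, 0, 0], "offset": [32, -31, 0], "gripper": 0}, {"rot": [0, 0, 0], "offset": [32, -31, 0], "gripper": 0}, {"rot": [0, 0, 0], "offset": [32, -31, 0], "gripper": 0}])

```text
time_s: 2.35
position: [0.4126, 0.0319, 0.2536]
tool_rot: [3.061, 0.704, 0.002]
contact_force: [0.8, -2.0, -0.9]
opening: -0.0
grasp_force: 0.0
```

send_rows(plan=[{"rot": [0, 0, -0.15], "offset": [0, 0, 0], "gripper": 0}, {"rot": [0, 0, -0.15], "offset": [0, 0, 0], "gripper": 0}, {"rot": [0, 0, -0.15], "offset": [0, 0, 0], "gripper": 0}, {"rot": [0, 0, -0.15], "offset": [0, 0, 0], "gripper": 0}, {"rot": [0, 0, -0.15], "offset": [0, 0, 0], "gripper": 0}, {"rot": [0, 0, -0.15], "offset": [0, 0, 0], "gripper": 0}])

```text
time_s: 2.95
position: [0.4122, 0.0301, 0.2534]
tool_rot: [2.445, 1.973, 0.0]
contact_force: [-0.2, -0.3, -0.3]
opening: -0.0001
grasp_force: 0.0
```

```bash
python3 - <<'E'
from h import *
a=np.radians(2)
o,_=rowinfo([.42,.03,.25],axes([0,0,-1],[-np.sin(a),np.cos(a),0])); print(o["qpos"].round(3))
E
```

```text
t 2.95 pos [412.2  30.1 253.4] F [-0.25 -0.3  -0.34] open -0.1
tool axes (cols)
 [[ 0.211  0.977  0.   ]
 [ 0.977 -0.211  0.   ]
 [ 0.     0.    -1.   ]]
offset mm (tool) [1.6 7.6 3.4] rotvec deg(tool) [ 1.0000e-02  1.0000e-02 -1.0419e+02] rad [ 2.0000e-04  1.0000e-04 -1.8184e+00]
[ 0.073  0.069 -0.376  1.126  0.     1.856]
```

send_rows(plan=[{"rot": [0, 0, -0.15], "offset": [0, 0, 0], "gripper": 0}, {"rot": [0, 0, -0.15], "offset": [0, 0, 0], "gripper": 0}, {"rot": [0, 0, -0.15], "offset": [0, 0, 0], "gripper": 0}, {"rot": [0, 0, -0.15], "offset": [0, 0, 0], "gripper": 0}, {"rot": [0, 0, -0.15], "offset": [0, 0, 0], "gripper": 0}, {"rot": [0, 0, -0.15], "offset": [0, 0, 0], "gripper": 0}, {"rot": [0, 0, -0.15], "offset": [0, 0, 0], "gripper": 0}, {"rot": [0, 0, -0.15], "offset": [0, 0, 0], "gripper": 0}, {"rot": [0, 0, -0.15], "offset": [0, 0, 0], "gripper": 0}, {"rot": [0, 0, -0.15], "offset": [0, 0, 0], "gripper": 0}, {"rot": [0, 0, -0.15], "offset": [0, 0, 0], "gripper": 0}, {"rot": [0, 0, -0.15], "offset": [0, 0, 0], "gripper": 0}, {"rot": [0, 0, -0.02], "offset": [0, 0, 0], "gripper": 0}])

```text
time_s: 4.25
position: [0.4123, 0.03, 0.2534]
tool_rot: [-0.049, 3.141, 0.0]
contact_force: [0.1, -0.2, -0.2]
opening: 0.0
grasp_force: 0.0
```

send_rows(plan=[{"rot": [0, -0.14, 0], "offset": [0, 0, 0], "gripper": 0}, {"rot": [0, -0.14, 0], "offset": [0, 0, 0], "gripper": 0}, {"rot": [0, -0.14, 0], "offset": [0, 0, 0], "gripper": 0}, {"rot": [0, -0.14, 0], "offset": [0, 0, 0], "gripper": 0}, {"rot": [0, -0.14, 0], "offset": [0, 0, 0], "gripper": 0}, {"rot": [0, -0.14, 0], "offset": [0, 0, 0], "gripper": 0}, {"rot": [0, -0.14, 0], "offset": [0, 0, 0], "gripper": 0}, {"rot": [0, -0.14, 0], "offset": [0, 0, 0], "gripper": 0}, {"rot": [0, -0.14, 0], "offset": [0, 0, 0], "gripper": 0}])

```text
time_s: 5.15
position: [0.4261, 0.035, 0.3207]
tool_rot: [-0.023, 1.979, 0.017]
contact_force: [0.2, 0.3, 0.3]
opening: -0.0001
grasp_force: 0.0
```

```bash
python3 - <<'E'
from h import *
a=np.radians(2);b=np.radians(18)
z=np.array([np.cos(a)*np.cos(b),np.sin(a)*np.cos(b),-np.sin(b)])
N=axes(z,[-np.sin(a),np.cos(a),0])
tip=np.array([.632,.038,.066])
o,_=rowinfo(tip-.022*z,N); print(o["qpos"].round(3))
tip=np.array([.682,.040,.066])
o,_=rowinfo(tip-.022*z,N)
for q in ("hood","tray_grip"):
  r.grab_frame("wrist") if q=="hood" else 0
im=r.grab_frame("scene"); cv2.imwrite("pics/s1.png",im[:,:,::-1])
for q in ("sash","mark","tray"):
        print(q,[(np.round(d["centre"],4).tolist(),round(d["p"],2)) for d in r.spot_point("scene",q)[:2]])
E
```

```text
t 5.15 pos [426.1  35.  320.7] F [0.22 0.3  0.26] open -0.1
tool axes (cols)
 [[-0.397 -0.024  0.918]
 [-0.009  1.     0.023]
 [-0.918  0.001 -0.397]]
offset mm (tool) [154.1  -2.5 268.3] rotvec deg(tool) [-0.55 -5.39 -0.28] rad [-0.0097 -0.0941 -0.0048]
[ 0.184 -0.503 -1.28  -0.364 -0.146  0.065]
t 5.15 pos [426.1  35.  320.7] F [0.22 0.3  0.26] open -0.1
tool axes (cols)
 [[-0.397 -0.024  0.918]
 [-0.009  1.     0.023]
 [-0.918  0.001 -0.397]]
offset mm (tool) [134.2  -1.7 314.2] rotvec deg(tool) [-0.55 -5.39 -0.28] rad [-0.0097 -0.0941 -0.0048]
sash [([0.6605, 0.054, 0.0905], 0.72)]
mark [([0.6553, 0.0565, 0.2127], 0.64)]
tray [([0.5761, 0.1475, 0.0016], 0.92)]
```

send_rows(plan=[{"rot": [0, 0, 0], "offset": [20, 0, 34], "gripper": 0}, {"rot": [0, 0, 0], "offset": [20, 0, 34], "gripper": 0}, {"rot": [0, 0, 0], "offset": [20, 0, 34], "gripper": 0}, {"rot": [0, 0, 0], "offset": [20, 0, 34], "gripper": 0}, {"rot": [-0.01, -0.094, -0.005], "offset": [0, 0, 0], "gripper": 0}])

```text
time_s: 5.9
position: [0.5535, 0.0439, 0.2494]
tool_rot: [-0.034, 2.005, 0.013]
contact_force: [-0.6, 0.2, -0.5]
opening: -0.0001
grasp_force: 0.0
```

```bash
cat > t.py <<'E'
from h import *
import sys
a=np.radians(2);b=np.radians(18)
z=np.array([np.cos(a)*np.cos(b),np.sin(a)*np.cos(b),-np.sin(b)])
N=axes(z,[-np.sin(a),np.cos(a),0])
for x in (.632,.682):
    o,_=rowinfo(np.array([x,.039,.061])-.022*z,N)
print(o["qpos"].round(3))
E
python3 t.py
```

```text
t 5.9 pos [553.5  43.9 249.4] F [-0.62  0.15 -0.5 ] open -0.1
tool axes (cols)
 [[-0.42  -0.03   0.907]
 [-0.018  1.     0.025]
 [-0.907 -0.006 -0.421]]
offset mm (tool) [140.6  -6.3 128.4] rotvec deg(tool) [-0.38 -6.88  0.23] rad [-0.0066 -0.1201  0.004 ]
t 5.9 pos [553.5  43.9 249.4] F [-0.62  0.15 -0.5 ] open -0.1
tool axes (cols)
 [[-0.42  -0.03   0.907]
 [-0.018  1.     0.025]
 [-0.907 -0.006 -0.421]]
offset mm (tool) [119.6  -7.8 173.8] rotvec deg(tool) [-0.38 -6.88  0.23] rad [-0.0066 -0.1201  0.004 ]
[ 0.128  0.039 -1.283 -0.886 -0.092  0.036]
```

send_rows(plan=[{"rot": [0, 0, 0], "offset": [22, -1, 21], "gripper": 0}, {"rot": [0, 0, 0], "offset": [22, -1, 21], "gripper": 0}, {"rot": [0, 0, 0], "offset": [22, -1, 21], "gripper": 0}, {"rot": [0, 0, 0], "offset": [22, -1, 21], "gripper": 0}, {"rot": [-0.007, -0.12, 0.004], "offset": [0, 0, 0], "gripper": 0}])

```text
time_s: 6.4
position: [0.6439, 0.0465, 0.1687]
tool_rot: [-0.03, 1.931, 0.021]
contact_force: [1.1, 0.7, 0.9]
opening: -0.0001
grasp_force: 0.0
```

```bash
python3 t.py
```

```text
t 6.4 pos [643.9  46.5 168.7] F [1.14 0.68 0.87] open -0.1
tool axes (cols)
 [[-0.353 -0.031  0.935]
 [-0.011  1.     0.029]
 [-0.936 -0.    -0.353]]
offset mm (tool) [106.   -7.2   4.7] rotvec deg(tool) [-0.21 -2.68 -0.06] rad [-0.0036 -0.0467 -0.001 ]
t 6.4 pos [643.9  46.5 168.7] F [1.14 0.68 0.87] open -0.1
tool axes (cols)
 [[-0.353 -0.031  0.935]
 [-0.011  1.     0.029]
 [-0.936 -0.    -0.353]]
offset mm (tool) [88.4 -8.7 51.4] rotvec deg(tool) [-0.21 -2.68 -0.06] rad [-0.0036 -0.0467 -0.001 ]
[ 0.103  0.537 -1.283 -1.458 -0.068  0.025]
```

```bash
cat > k.py <<'E'
import numpy as np
from scipy.optimize import least_squares
D=np.array([[.2607,-.1394,1.1727,.5248,.2530],[.069,-.376,1.126,.4133,.2534],[-.503,-1.28,-.364,.4275,.3207],[.039,-1.283,-.886,.5552,.2494],[.537,-1.283,-1.458,.6456,.1687]])
def fk(p,q2,q3,q4):
    r0,z0,L1,o1,L2,o2,Lt=p; a=q2+o1;b=q2-q3+o2;c=q2-q3+q4
    return np.array([r0+L1*np.cos(a)+L2*np.cos(b)+Lt*np.cos(c), z0-L1*np.sin(a)-L2*np.sin(b)-Lt*np.sin(c)])
best=None; rng=np.random.default_rng(0)
for _ in range(60):
    s=least_squares(lambda p:(np.array([fk(p,*d[:3])-d[3:] for d in D])*1e3).ravel(),[0,.25,.3,rng.uniform(-3,3),.3,rng.uniform(-3,3),.2],bounds=([-.1,.05,.1,-4,.1,-4,.08],[.15,.5,.6,4,.6,4,.35]))
    if best is None or s.cost<best.cost: best=s
P=best.x
if __name__=="__main__":
    print(best.cost,P.round(4))
    # feasible pitch at tip positions
    for tx in (.60,.632,.66,.682,.70):
        for tz in (.06,.10,.2,.225):
            ok=[]
            for pd in range(0,91,5):
                c=np.radians(pd); g=np.array([tx-.022*np.cos(c),tz+.022*np.sin(c)])
                for q0 in ([.5,-.8],[1.,-1.],[0,-.5]):
                    s=least_squares(lambda q:fk(P,q[0],q[1],c-q[0]+q[1])-g,q0,bounds=([-.83,-1.27],[1.72,1.37]))
                    q4=c-s.x[0]+s.x[1]
                    if s.cost<1e-8 and -1.85<q4<2.1: ok.append(pd);break
            print(tx,tz,ok)
E
python3 k.py
```

```text
75.58126082170878 [ 0.0661  0.1884  0.4964 -1.5392  0.3154 -0.201   0.35  ]
0.6 0.06 [45, 50, 55, 60, 65, 70, 75, 80, 85, 90]
0.6 0.1 [40, 45, 50, 55, 60, 65, 70, 75, 80, 85, 90]
0.6 0.2 [30, 35, 40, 45, 50, 55, 60, 65, 70, 75, 80, 85, 90]
0.6 0.225 [25, 30, 35, 40, 45, 50, 55, 60, 65, 70, 75, 80, 85, 90]
0.632 0.06 [40, 45, 50, 55, 60, 65, 70, 75, 80, 85, 90]
0.632 0.1 [35, 40, 45, 50, 55, 60, 65, 70, 75, 80, 85, 90]
0.632 0.2 [25, 30, 35, 40, 45, 50, 55, 60, 65, 70, 75, 80, 85, 90]
0.632 0.225 [25, 30, 35, 40, 45, 50, 55, 60, 65, 70, 75, 80, 85, 90]
0.66 0.06 [30, 35, 40, 45, 50, 55, 60, 65, 70, 75, 80, 85, 90]
0.66 0.1 [30, 35, 40, 45, 50, 55, 60, 65, 70, 75, 80, 85, 90]
0.66 0.2 [20, 25, 30, 35, 40, 45, 50, 55, 60, 65, 70, 75, 80, 85, 90]
0.66 0.225 [20, 25, 30, 35, 40, 45, 50, 55, 60, 65, 70, 75, 80, 85, 90]
0.682 0.06 [25, 30, 35, 40, 45, 50, 55, 60, 65, 70, 75, 80, 85, 90]
0.682 0.1 [25, 30, 35, 40, 45, 50, 55, 60, 65, 70, 75, 80, 85, 90]
0.682 0.2 [15, 20, 25, 30, 35, 40, 45, 50, 55, 60, 65, 70, 75, 80, 85, 90]
0.682 0.225 [15, 20, 25, 30, 35, 40, 45, 50, 55, 60, 65, 70, 75, 80, 85, 90]
0.7 0.06 [20, 25, 30, 35, 40, 45, 50, 55, 60, 65, 70, 75, 80, 85, 90]
0.7 0.1 [20, 25, 30, 35, 40, 45, 50, 55, 60, 65, 70, 75, 80, 85, 90]
0.7 0.2 [10, 15, 20, 25, 30, 35, 40, 45, 50, 55, 60, 65, 70, 75, 80, 85, 90]
0.7 0.225 [10, 15, 20, 25, 30, 35, 40, 45, 50, 55, 60, 65, 70, 75, 80, 85, 90]
```

send_rows(plan=[{"rot": [0, 0.13, 0], "offset": [0, 0, 0], "gripper": 0}, {"rot": [0, 0.13, 0], "offset": [0, 0, -10], "gripper": 0}, {"rot": [0, 0.13, 0], "offset": [0, 0, -20], "gripper": 0}, {"rot": [0, 0, 0], "offset": [0, 0, -20], "gripper": 0}, {"rot": [0, 0, 0], "offset": [0, 0, 0], "gripper": 0}])

```text
time_s: 6.9
position: [0.6172, 0.0463, 0.1846]
tool_rot: [-0.034, 2.142, 0.018]
contact_force: [-0.1, -0.2, -0.3]
opening: 0.0003
grasp_force: 0.0
```

```bash
cat > t.py <<'E'
from h import *
import sys
def tgt(x,y,tz,pd,yaw=2):
    a=np.radians(yaw);b=np.radians(pd)
    z=np.array([np.cos(a)*np.cos(b),np.sin(a)*np.cos(b),-np.sin(b)])
    N=axes(z,[-np.sin(a),np.cos(a),0])
    o,_=rowinfo(np.array([x,y,tz])-.022*z,N); print(o["qpos"].round(3))
if __name__=="__main__": tgt(*map(float,sys.argv[1:]))
E
python3 t.py .630 .039 .05 43
```

```text
t 6.9 pos [617.2  46.3 184.6] F [-0.12 -0.23 -0.29] open 0.3
tool axes (cols)
 [[-0.54  -0.032  0.841]
 [-0.017  0.999  0.026]
 [-0.841 -0.    -0.541]]
offset mm (tool) [102.5  -7.7  61.7] rotvec deg(tool) [-0.16 10.27 -0.1 ] rad [-0.0027  0.1792 -0.0018]
[ 0.104  0.211 -1.127 -0.765 -0.061  0.039]
```

send_rows(plan=[{"rot": [0, 0.09, 0], "offset": [0, 0, 0], "gripper": 0}, {"rot": [0, 0.09, 0], "offset": [0, 0, 0], "gripper": 0}, {"rot": [0, 0, 0], "offset": [22, -2, 20], "gripper": 0}, {"rot": [0, 0, 0], "offset": [22, -2, 20], "gripper": 0}, {"rot": [0, 0, 0], "offset": [22, -2, 20], "gripper": 0}, {"rot": [0, 0, 0], "offset": [22, -2, 20], "gripper": 0}, {"rot": [0, 0, 0], "offset": [0, 0, 0], "gripper": 0}])

```text
time_s: 7.6
position: [0.6141, 0.0378, 0.058]
tool_rot: [-0.037, 2.328, 0.015]
contact_force: [-0.6, -0.6, -0.2]
opening: 0.0001
grasp_force: 0.0
```

```bash
python3 t.py .684 .041 .05 33
python3 - <<'E'
from h import *
im=r.grab_frame("scene"); cv2.imwrite("pics/s2.png",im[:,:,::-1])
E
```

```text
t 7.6 pos [614.1  37.8  58. ] F [-0.61 -0.56 -0.15] open 0.1
tool axes (cols)
 [[-0.687 -0.032  0.726]
 [-0.023  1.     0.022]
 [-0.727 -0.001 -0.687]]
offset mm (tool) [-38.3   0.9  34.7] rotvec deg(tool) [ -0.19 -10.38  -0.07] rad [-0.0033 -0.1812 -0.0012]
[ 0.078  0.443 -1.109 -0.794 -0.035  0.031]
```

View pics/s2.png

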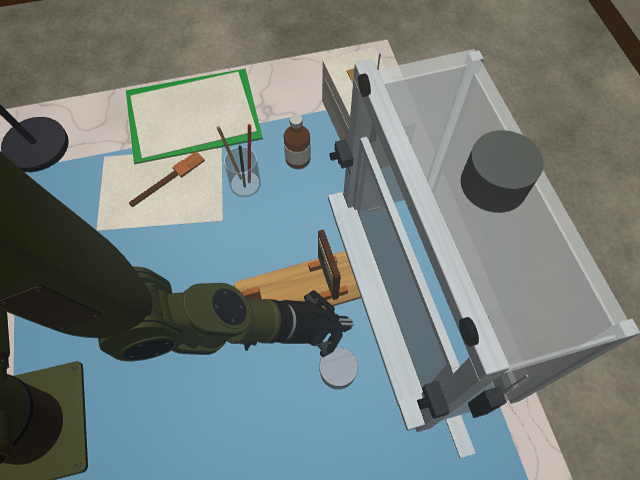

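The scene picture shows the closed fingers at (345,322), between painting and tin (339,367), low in front of the lip. Going under the lip.

send_rows(plan=[{"rot": [0, -0.06, 0], "offset": [-12, 0, 12], "gripper": 0}, {"rot": [0, -0.06, 0], "offset": [-11, 0, 13], "gripper": 0}, {"rot": [0, -0.06, 0], "offset": [-10, 0, 14], "gripper": 0}, {"rot": [0, 0, 0], "offset": [0, 0, 0], "gripper": 0}, {"rot": [0, 0, 0], "offset": [0, 0, 0], "gripper": 0}])

```text
time_s: 8.15
position: [0.6695, 0.0401, 0.0672]
tool_rot: [-0.035, 2.135, 0.018]
contact_force: [0.2, -1.8, 0.4]
opening: 0.0003
grasp_force: 0.0
```

```bash
python3 t.py .684 .041 .05 33
```

```text
t 8.15 pos [669.5  40.1  67.2] F [ 0.18 -1.83  0.42] open 0.3
tool axes (cols)
 [[-0.534 -0.032  0.845]
 [-0.018  0.999  0.027]
 [-0.845 -0.001 -0.535]]
offset mm (tool) [ 6.5  0.4 -0.5] rotvec deg(tool) [-0.17  0.68 -0.04] rad [-0.003   0.0118 -0.0007]
[ 0.077  0.614 -1.139 -1.188 -0.038  0.023]
```

send_rows(plan=[{"rot": [0, 0, 0], "offset": [0, 0, 0], "gripper": 0}, {"rot": [0, 0, 0], "offset": [0, 0, 0], "gripper": 0}])

```text
time_s: 8.35
position: [0.6695, 0.0402, 0.0682]
tool_rot: [-0.035, 2.133, 0.018]
contact_force: [-0.8, -1.3, -0.1]
opening: 0.0001
grasp_force: 0.0
```

send_rows(plan=[{"rot": [0, 0, 0], "offset": [-4.2, 0, -2.7], "gripper": 0}, {"rot": [0, 0, 0], "offset": [-4.2, 0, -2.7], "gripper": 0}, {"rot": [0, 0, 0], "offset": [-4.2, 0, -2.7], "gripper": 0}, {"rot": [0, 0, 0], "offset": [-4.2, 0, -2.7], "gripper": 0}])

```text
time_s: 8.75
position: [0.6666, 0.0401, 0.0847]
tool_rot: [-0.036, 2.14, 0.018]
contact_force: [-3.8, -1.2, -7.6]
opening: 0.0002
grasp_force: 4.4
```

send_rows(plan=[{"rot": [0, 0, 0], "offset": [-6.8, 0, -4.3], "gripper": 0}, {"rot": [0, 0, 0], "offset": [-6.8, 0, -4.3], "gripper": 0}, {"rot": [0, 0, 0], "offset": [-6.8, 0, -4.3], "gripper": 0}, {"rot": [0, 0, 0], "offset": [-6.8, 0, -4.3], "gripper": 0}, {"rot": [0, 0, 0], "offset": [-6.8, 0, -4.3], "gripper": 0}, {"rot": [0, 0, 0], "offset": [-6.8, 0, -4.3], "gripper": 0}, {"rot": [0, 0, 0], "offset": [-6.8, 0, -4.3], "gripper": 0}, {"rot": [0, 0, 0], "offset": [-6.8, 0, -4.3], "gripper": 0}, {"rot": [0, 0, 0], "offset": [0, 0, 0], "gripper": 0}])

```text
time_s: 9.65
position: [0.6668, 0.0402, 0.1503]
tool_rot: [-0.035, 2.138, 0.018]
contact_force: [-9.1, -1.7, -3.9]
opening: -0.0001
grasp_force: 2.2
```

```bash
python3 - <<'E'
from h import *
rowinfo([.67,.04,.2],np.eye(3))
for c in ("scene","top"):
    im=r.grab_frame(c); cv2.imwrite(f"pics/{c}3.png",im[:,:,::-1])
    for q in ("sash","mark","tray","tin"):
        print(c,q,[(np.round(d["centre"],4).tolist(),round(d["p"],2)) for d in r.spot_point(c,q)[:2]])
print(r.observe()["contact_force"])
E
```

```text
t 9.65 pos [666.8  40.2 150.3] F [-9.1  -1.67 -3.94] open -0.1
tool axes (cols)
 [[-0.537 -0.033  0.843]
 [-0.018  0.999  0.027]
 [-0.843 -0.001 -0.537]]
offset mm (tool) [-43.7  -0.3 -24. ] rotvec deg(tool) [   2.03 -122.48   -1.03] rad [ 0.0355 -2.1376 -0.018 ]
scene sash [([0.6577, 0.0559, 0.1663], 0.71)]
scene mark [([0.6556, 0.0584, 0.2121], 0.79)]
scene tray []
scene tin [([0.5863, -0.0349, -0.001], 0.89)]
top sash [([0.6566, 0.0622, 0.1616], 0.93)]
top mark [([0.6608, 0.0608, 0.2138], 0.81)]
top tray [([0.5771, 0.1498, -0.0007], 0.69)]
top tin [([0.5895, -0.0309, -0.0041], 0.85), ([0.5818, 0.1499, -0.0007], 0.43)]
[-9.14280688 -1.09997152 -1.61291588]
```

View pics/scene3.png

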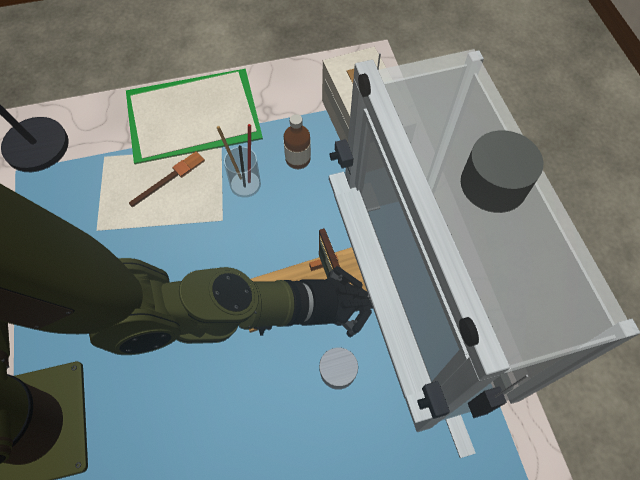

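The picture shows the lip lifted with the fingers under it at (350,300), and the tin and jar unmoved. I'll ease the inward push, then continue up.

send_rows(plan=[{"rot": [0, 0, 0], "offset": [2.7, 0, -4.2], "gripper": 0}, {"rot": [0, 0, 0], "offset": [0, 0, 0], "gripper": 0}, {"rot": [0, 0, 0], "offset": [0, 0, 0], "gripper": 0}])

```text
time_s: 10.45
position: [0.6643, 0.0404, 0.1519]
tool_rot: [-0.036, 2.132, 0.019]
contact_force: [-3.0, 0.1, -1.0]
opening: 0.0001
grasp_force: 1.6
```

send_rows(plan=[{"rot": [0, 0, 0], "offset": [-4.2, 0, -2.7], "gripper": 0}, {"rot": [0, 0, 0], "offset": [-4.2, 0, -2.7], "gripper": 0}])

```text
time_s: 10.65
position: [0.6633, 0.0403, 0.1599]
tool_rot: [-0.036, 2.137, 0.018]
contact_force: [0.5, 0.2, -7.7]
opening: -0.0
grasp_force: 3.3
```

send_rows(plan=[{"rot": [0, 0, 0], "offset": [-4.2, 0, -2.7], "gripper": 0}, {"rot": [0, 0, 0], "offset": [-4.2, 0, -2.7], "gripper": 0}, {"rot": [0, 0, 0], "offset": [-1.7, 0, -1.1], "gripper": 0}, {"rot": [0, 0, 0], "offset": [-1.7, 0, -1.1], "gripper": 0}])

```text
time_s: 11.05
position: [0.6635, 0.0403, 0.175]
tool_rot: [-0.036, 2.135, 0.018]
contact_force: [-1.5, 1.0, -7.3]
opening: -0.0001
grasp_force: 3.6
```

send_rows(plan=[{"rot": [0, 0, 0], "offset": [-1.7, 0, -1.1], "gripper": 0}, {"rot": [0, 0, 0], "offset": [-1.7, 0, -1.1], "gripper": 0}, {"rot": [0, 0, 0], "offset": [-1.7, 0, -1.1], "gripper": 0}, {"rot": [0, 0, 0], "offset": [-0.8, 0, -0.5], "gripper": 0}, {"rot": [0, 0, 0], "offset": [-0.8, 0, -0.5], "gripper": 0}])

```text
time_s: 11.55
position: [0.6636, 0.0403, 0.1828]
tool_rot: [-0.036, 2.135, 0.018]
contact_force: [-2.6, 1.2, -7.9]
opening: 0.0
grasp_force: 3.9
```

send_rows(plan=[{"rot": [0, 0, 0], "offset": [-0.8, 0, -0.5], "gripper": 0}, {"rot": [0, 0, 0], "offset": [-0.8, 0, -0.5], "gripper": 0}])

```text
time_s: 11.75
position: [0.6636, 0.0402, 0.1846]
tool_rot: [-0.035, 2.135, 0.018]
contact_force: [-5.0, 1.4, -7.6]
opening: -0.0001
grasp_force: 4.1
```

send_rows(plan=[{"rot": [0, 0, 0], "offset": [-0.6, 0, -0.9], "gripper": 0}, {"rot": [0, 0, 0], "offset": [-0.8, 0, -0.5], "gripper": 0}])

```text
time_s: 11.95
position: [0.6636, 0.0402, 0.187]
tool_rot: [-0.035, 2.134, 0.018]
contact_force: [-2.8, 1.5, -8.4]
opening: -0.0002
grasp_force: 3.8
```

send_rows(plan=[{"rot": [0, 0, 0], "offset": [-0.8, 0, -0.7], "gripper": 0}, {"rot": [0, 0, 0], "offset": [-0.8, 0, -0.5], "gripper": 0}])

```text
time_s: 12.15
position: [0.6635, 0.0402, 0.1892]
tool_rot: [-0.035, 2.134, 0.018]
contact_force: [-2.2, 2.0, -7.2]
opening: 0.0
grasp_force: 3.6
```

send_rows(plan=[{"rot": [0, 0, 0], "offset": [-0.8, 0, -0.7], "gripper": 0}, {"rot": [0, 0, 0], "offset": [-0.8, 0, -0.5], "gripper": 0}])

```text
time_s: 12.35
position: [0.6635, 0.0402, 0.1912]
tool_rot: [-0.035, 2.133, 0.018]
contact_force: [-1.7, 1.0, -7.2]
opening: -0.0001
grasp_force: 3.4
```

send_rows(plan=[{"rot": [0, 0, 0], "offset": [-0.8, 0, -0.7], "gripper": 0}, {"rot": [0, 0, 0], "offset": [-0.8, 0, -0.5], "gripper": 0}])

```text
time_s: 12.55
position: [0.6634, 0.0402, 0.1934]
tool_rot: [-0.035, 2.133, 0.018]
contact_force: [-0.1, 2.0, -6.3]
opening: 0.0001
grasp_force: 3.1
```

send_rows(plan=[{"rot": [0, 0, 0], "offset": [-0.8, 0, -0.5], "gripper": 0}, {"rot": [0, 0, 0], "offset": [-0.8, 0, -0.5], "gripper": 0}])

```text
time_s: 12.75
position: [0.6632, 0.0401, 0.195]
tool_rot: [-0.035, 2.134, 0.018]
contact_force: [-0.1, 1.0, -7.7]
opening: 0.0003
grasp_force: 3.1
```

send_rows(plan=[{"rot": [0, 0, 0], "offset": [-0.8, 0, -0.6], "gripper": 0}, {"rot": [0, 0, 0], "offset": [-0.8, 0, -0.5], "gripper": 0}])

```text
time_s: 12.95
position: [0.6629, 0.04, 0.1967]
tool_rot: [-0.035, 2.134, 0.018]
contact_force: [0.0, 0.8, -7.8]
opening: -0.0001
grasp_force: 3.0
```

send_rows(plan=[{"rot": [0, 0, 0], "offset": [-0.8, 0, -0.5], "gripper": 0}, {"rot": [0, 0, 0], "offset": [-0.8, 0, -0.5], "gripper": 0}])

```text
time_s: 13.15
position: [0.663, 0.04, 0.1987]
tool_rot: [-0.035, 2.134, 0.018]
contact_force: [0.1, 0.3, -7.0]
opening: 0.0004
grasp_force: 3.1
```

send_rows(plan=[{"rot": [0, 0, 0], "offset": [-0.8, 0, -0.5], "gripper": 0}, {"rot": [0, 0, 0], "offset": [-0.8, 0, -0.5], "gripper": 0}])

```text
time_s: 13.35
position: [0.6629, 0.0401, 0.2005]
tool_rot: [-0.035, 2.134, 0.018]
contact_force: [0.8, 1.3, -6.0]
opening: 0.0002
grasp_force: 3.0
```

send_rows(plan=[{"rot": [0, 0, 0], "offset": [-0.8, 0, -0.5], "gripper": 0}, {"rot": [0, 0, 0], "offset": [-0.5, 0, -0.3], "gripper": 0}])

```text
time_s: 13.55
position: [0.6629, 0.0401, 0.202]
tool_rot: [-0.035, 2.134, 0.018]
contact_force: [1.5, 1.1, -7.8]
opening: 0.0003
grasp_force: 3.0
```

send_rows(plan=[{"rot": [0, 0, 0], "offset": [-0.8, 0, -0.5], "gripper": 0}, {"rot": [0, 0, 0], "offset": [-0.5, 0, -0.3], "gripper": 0}])

```text
time_s: 13.75
position: [0.6629, 0.0401, 0.2035]
tool_rot: [-0.035, 2.134, 0.018]
contact_force: [-0.5, 1.7, -6.5]
opening: 0.0
grasp_force: 3.1
```

send_rows(plan=[{"rot": [0, 0, 0], "offset": [-0.8, 0, -0.5], "gripper": 0}, {"rot": [0, 0, 0], "offset": [-0.5, 0, -0.3], "gripper": 0}])

```text
time_s: 13.95
position: [0.6629, 0.0401, 0.205]
tool_rot: [-0.035, 2.134, 0.018]
contact_force: [-0.1, 0.4, -7.7]
opening: 0.0
grasp_force: 3.1
```

send_rows(plan=[{"rot": [0, 0, 0], "offset": [-0.8, 0, -0.5], "gripper": 0}, {"rot": [0, 0, 0], "offset": [-0.5, 0, -0.3], "gripper": 0}])

```text
time_s: 14.15
position: [0.6629, 0.0401, 0.2065]
tool_rot: [-0.035, 2.134, 0.018]
contact_force: [0.0, 0.8, -6.9]
opening: -0.0002
grasp_force: 3.1
```

send_rows(plan=[{"rot": [0, 0, 0], "offset": [-0.8, 0, -0.5], "gripper": 0}, {"rot": [0, 0, 0], "offset": [-0.5, 0, -0.3], "gripper": 0}])

```text
time_s: 14.35
position: [0.6629, 0.0401, 0.208]
tool_rot: [-0.035, 2.134, 0.018]
contact_force: [0.1, -0.3, -6.8]
opening: -0.0
grasp_force: 3.2
```

send_rows(plan=[{"rot": [0, 0, 0], "offset": [-0.8, 0, -0.5], "gripper": 0}, {"rot": [0, 0, 0], "offset": [-0.5, 0, -0.3], "gripper": 0}])

```text
time_s: 14.55
position: [0.6629, 0.0401, 0.2096]
tool_rot: [-0.035, 2.134, 0.018]
contact_force: [-0.4, 0.1, -5.8]
opening: 0.0002
grasp_force: 3.2
```

send_rows(plan=[{"rot": [0, 0, 0], "offset": [-0.8, 0, -0.5], "gripper": 0}, {"rot": [0, 0, 0], "offset": [-0.5, 0, -0.3], "gripper": 0}])

```text
time_s: 14.75
position: [0.6627, 0.0401, 0.2106]
tool_rot: [-0.035, 2.135, 0.018]
contact_force: [0.6, -0.7, -8.5]
opening: -0.0001
grasp_force: 3.8
```

send_rows(plan=[{"rot": [0, 0, 0], "offset": [-0.8, 0, -0.5], "gripper": 0}, {"rot": [0, 0, 0], "offset": [-0.5, 0, -0.3], "gripper": 0}])

```text
time_s: 14.95
position: [0.6623, 0.0401, 0.2115]
tool_rot: [-0.035, 2.136, 0.018]
contact_force: [0.8, -0.4, -10.5]
opening: -0.0001
grasp_force: 4.6
```

send_rows(plan=[{"rot": [0, 0, 0], "offset": [0, 0, 0], "gripper": 0}])

```text
time_s: 15.05
position: [0.6624, 0.0401, 0.2116]
tool_rot: [-0.035, 2.136, 0.018]
contact_force: [0.1, -0.9, -10.9]
opening: 0.0
grasp_force: 4.6
```

send_rows(plan=[{"rot": [0, 0, 0], "offset": [4, 0, 2.5], "gripper": 0}, {"rot": [0, 0, 0], "offset": [8, 0, 5], "gripper": 0}, {"rot": [0, 0, 0], "offset": [8, 0, 5], "gripper": 0}, {"rot": [0, 0.05, 0], "offset": [10, 0, -16], "gripper": 0}, {"rot": [0, 0.05, 0], "offset": [10, 0, -16], "gripper": 0}, {"rot": [0, 0.1, 0], "offset": [11, 0, -16], "gripper": 0}, {"rot": [0, 0.1, 0], "offset": [12, 0, -15], "gripper": 0}, {"rot": [0, 0.1, 0], "offset": [14, 0, -14], "gripper": 50}, {"rot": [0, 0, 0], "offset": [0, 0, 0], "gripper": 50}])

```text
time_s: 15.95
position: [0.573, 0.0375, 0.2017]
tool_rot: [-0.041, 2.518, 0.013]
contact_force: [0.3, 0.1, 1.1]
opening: 0.0285
grasp_force: 0.0
```

```bash
python3 - <<'E'
from h import *
a=np.radians(3.5)
for c in ("scene","top"):
    im=r.grab_frame(c); cv2.imwrite(f"pics/{c}4.png",im[:,:,::-1])
    for q in ("sash","mark","hood","tray","tray_grip","tin"):
        print(c,q,[(np.round(d["centre"],4).tolist(),round(d["p"],2)) for d in r.spot_point(c,q)[:2]])
o,M=rowinfo([.454,.139,.13],axes([0,0,-1],[-np.sin(a),np.cos(a),0])); print(o["qpos"].round(3))
E
```

```text
scene sash [([0.6567, 0.057, 0.2263], 0.9)]
scene mark [([0.6553, 0.0581, 0.2116], 0.89)]
scene hood []
scene tray [([0.5786, 0.1503, 0.002], 0.8)]
scene tray_grip []
scene tin [([0.5865, -0.0347, -0.0007], 0.7), ([0.4893, 0.4341, -0.0001], 0.33)]
top sash [([0.6579, 0.061, 0.2266], 0.84)]
top mark [([0.6581, 0.0597, 0.2107], 0.75)]
top hood [([0.6267, 0.4724, 0.0001], 0.44)]
top tray [([0.5787, 0.1497, 0.0001], 0.8), ([0.7261, 0.1586, -0.0007], 0.3)]
top tray_grip [([0.4626, 0.1368, 0.0507], 0.61)]
top tin [([0.5879, -0.0312, -0.0036], 0.92), ([0.6583, 0.0616, 0.2127], 0.19)]
t 16.65 pos [567.7  37.1 194.2] F [-0.24  1.04 -0.76] open 42.6
tool axes (cols)
 [[-0.819 -0.033  0.572]
 [-0.027  0.999  0.018]
 [-0.573 -0.001 -0.82 ]]
offset mm (tool) [127.1 105.6 -10.6] rotvec deg(tool) [-0.55 34.94 -1.56] rad [-0.0096  0.6098 -0.0273]
[ 0.08   0.046 -0.794  0.122 -0.028  0.038]
```

View pics/scene4.png

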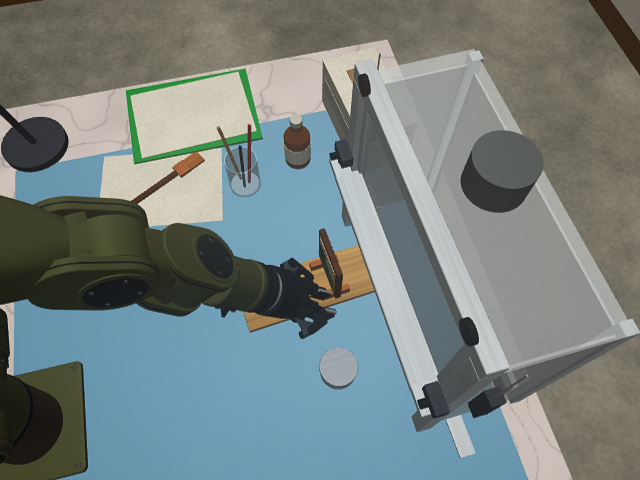

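The scene shows the sash up at the clamps (lip left end (337,160)), staying there after release (network: 0.2265 m). Going above the tray fin.

send_rows(plan=[{"rot": [0, 0.15, 0], "offset": [0, 0, 0], "gripper": 60}, {"rot": [0, 0.15, 0], "offset": [0, 0, 0], "gripper": 60}, {"rot": [0, 0.15, 0], "offset": [0, 0, 0], "gripper": 60}, {"rot": [0, 0.15, 0], "offset": [0, 0, 0], "gripper": 60}, {"rot": [0, 0.01, -0.027], "offset": [0, 0, 0], "gripper": 60}, {"rot": [0, 0, 0], "offset": [27, 27, 0], "gripper": 60}, {"rot": [0, 0, 0], "offset": [27, 27, 0], "gripper": 60}, {"rot": [0, 0, 0], "offset": [27, 27, 0], "gripper": 60}, {"rot": [0, 0, 0], "offset": [27, 27, 0], "gripper": 60}, {"rot": [0, 0, 0], "offset": [0, 0, 20], "gripper": 60}, {"rot": [0, 0, 0], "offset": [0, 0, 0], "gripper": 60}, {"rot": [0, 0, 0], "offset": [0, 0, 0], "gripper": 60}])

```text
time_s: 17.85
position: [0.4544, 0.1382, 0.1692]
tool_rot: [-0.093, 3.102, -0.002]
contact_force: [0.2, 1.3, -0.1]
opening: 0.0515
grasp_force: 0.0
```

```bash
python3 - <<'E'
from h import *
im=r.grab_frame("wrist"); cv2.imwrite("pics/w5.png",im[:,:,::-1])
g=[d for d in r.spot_point("wrist","tray_grip")]; print([(np.round(d["centre"],4),round(d["p"],2)) for d in g])
print([(np.round(d["centre"],4),round(d["p"],2)) for d in r.spot_point("wrist","tray")])
m=r.masks_of("wrist","tray")
if m:
    t=m[0]["region"]; v,u=np.where(t); print("mask",u.min(),u.max(),v.min(),v.max(),t.sum())
    np.save("tw.npy",t)
a=np.radians(3.5)
rowinfo([.457,.140,.055],axes([0,0,-1],[-np.sin(a),np.cos(a),0]))
E
```

```text
[(array([0.4591, 0.1393, 0.048 ]), 0.88)]
[(array([0.5789, 0.1495, 0.0006]), 0.95)]
mask 240 400 173 448 38344
t 18.05 pos [456.  138.2 169.8] F [0.07 0.17 0.88] open 51.1
tool axes (cols)
 [[-0.997 -0.059  0.04 ]
 [-0.059  0.998  0.001]
 [-0.039 -0.002 -0.999]]
offset mm (tool) [  3.4   1.9 114.8] rotvec deg(tool) [-0.11  2.26 -0.13] rad [-0.0019  0.0395 -0.0023]
```

View pics/w5.png

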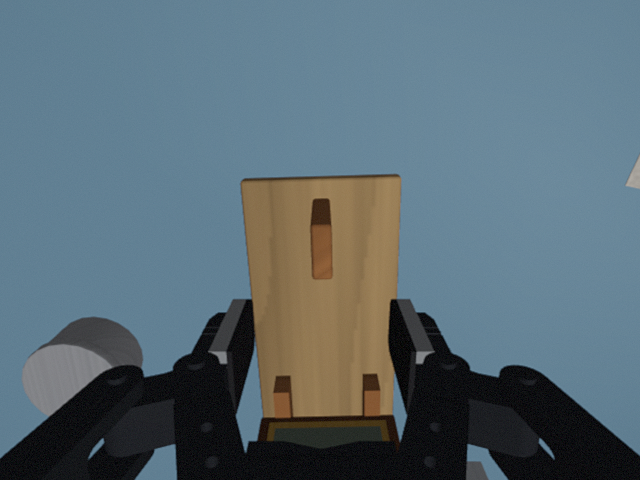

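The wrist view shows the fin top at (321,223–278), the board's front end at rows 178–182, and no fingers over it. Projecting these points.

```bash
python3 - <<'E'
from h import *
i=r.camera_info("wrist");print(i["position"],R.from_rotvec(i["attitude"]).as_matrix()[:,2].round(2) if np.size(i["attitude"])==3 else i["attitude"])
t=np.load("tw.npy")
for nm,f in (("L",np.min),("R",np.max)):
    P=np.array([(f(np.where(t[v])[0]),v) for v in range(195,295) if t[v].any()]);X=ray("wrist",P,.012)
    k=np.polyfit(X[:,0],X[:,1],1);print(nm,"yaw",np.degrees(np.arctan(k[0])),"y at grip x .459",np.polyval(k,.459))
print("front corners",ray("wrist",[(242,180),(400,176)],.012).round(4))
print("fin top",ray("wrist",[(313,224),(330,224),(313,278),(332,278)],.072).round(4))
print("fin dark top edge",ray("wrist",[(315,200),(328,200)],.012).round(4),ray("wrist",[(315,200),(328,200)],.072).round(4))
E
```

```text
[0.37396211 0.13429053 0.28813244] [-0.34 -0.02  0.94]
L yaw 5.087343798882456 y at grip x .459 0.08430032674009172
R yaw 5.070608785959282 y at grip x .459 0.19363170642472513
front corners [[0.436  0.0838 0.012 ]
 [0.4268 0.1907 0.012 ]]
fin top [[0.4449 0.1338 0.072 ]
 [0.4443 0.1432 0.072 ]
 [0.4778 0.1356 0.072 ]
 [0.4771 0.1466 0.072 ]]
fin dark top edge [[0.447  0.1341 0.012 ]
 [0.4465 0.1431 0.012 ]] [[0.4311 0.1342 0.072 ]
 [0.4307 0.1412 0.072 ]]
```

```bash
cat > e.py <<'E'
from h import *
def edge(img,cam,p0,p1,z,h=6,n=80):
    """fit line to strongest gradient across segment p0-p1; return world points of ends"""
    g=cv2.GaussianBlur(cv2.cvtColor(img,cv2.COLOR_BGR2GRAY),(0,0),1).astype(np.float32)
    p0,p1=np.array(p0,float),np.array(p1,float);d=(p1-p0)/np.linalg.norm(p1-p0);nn=np.array([-d[1],d[0]])
    s=np.arange(-h,h+.1,.25);Q=[]
    for t in np.linspace(0,1,n):
        pt=p0+t*(p1-p0)+s[:,None]*nn
        v=cv2.remap(g,pt[None,:,0].astype(np.float32),pt[None,:,1].astype(np.float32),cv2.INTER_LINEAR)[0]
        Q.append(p0+t*(p1-p0)+s[np.argmax(abs(np.gradient(v)))]*nn)
    Q=np.array(Q);X=ray(cam,Q,z)[:,:2]
    l=cv2.fitLine(X.astype(np.float32),cv2.DIST_HUBER,0,.002,.001).ravel()
    res=np.median(abs((X-l[2:])@[-l[1],l[0]]))
    return np.degrees(np.arctan2(l[1],l[0])),l[2:],res
E
python3 - <<'E'
from e import *
a=cv2.imread("pics/top0.png")
print("lip front",edge(a,"top",(285,208.5),(500,201),.104))
print("tray L",edge(a,"top",(322.5,235),(329,315),.012),"R",edge(a,"top",(373,245),(378,312),.012),"front",edge(a,"top",(334,322),(374,319),.012))
cv2.imwrite("pics/c0.png",cv2.resize(a[140:330,240:600],None,fx=2.2,fy=2.2,interpolation=cv2.INTER_CUBIC))
im=r.grab_frame("top")[:,:,::-1].copy();cv2.imwrite("pics/top6.png",im)
print("now L",edge(im,"top",(322.5,235),(325,265),.012))
E
```

```text
lip front (np.float32(-88.06806), array([0.65653086, 0.12971738], dtype=float32), np.float64(0.0004205245123196353))
tray L (np.float32(3.8153718), array([0.5149506 , 0.19621725], dtype=float32), np.float64(0.004273463669790653)) R (np.float32(3.6295161), array([0.51372033, 0.08728577], dtype=float32), np.float64(0.0004657746070547098)) front (np.float32(-85.68847), array([0.42341205, 0.1309346 ], dtype=float32), np.float64(0.0007923076788581348))
now L (np.float32(-12.510663), array([0.57694846, 0.19656765], dtype=float32), np.float64(0.0036893906177452385))
```

View pics/c0.png

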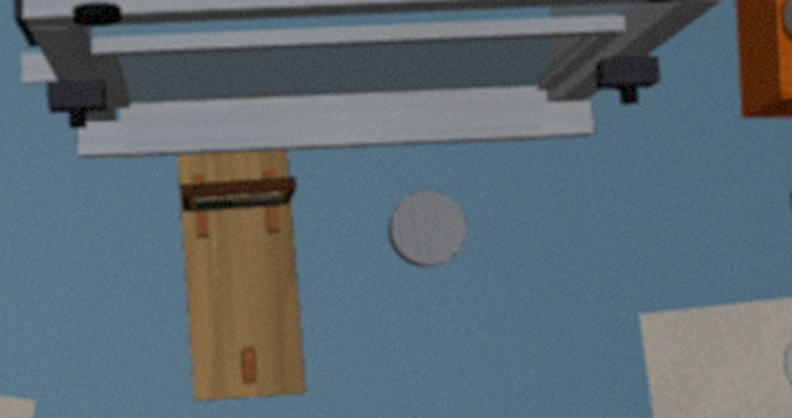

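The crop shows the hood and tray edges cleanly: lip yaw 1.9°, tray 3.6–4.3°. Descending on the fin.

send_rows(plan=[{"rot": [0, 0.04, -0.01], "offset": [0, 0, 0], "gripper": 60}, {"rot": [0, 0, 0], "offset": [-1.3, 0.4, 29], "gripper": 60}, {"rot": [0, 0, 0], "offset": [-1.3, 0.4, 29], "gripper": 60}, {"rot": [0, 0, 0], "offset": [-1.3, 0.4, 29], "gripper": 60}, {"rot": [0, 0, 0], "offset": [-1.3, 0.4, 28], "gripper": 60}, {"rot": [0, 0, 0], "offset": [0, 0, 0], "gripper": 60}, {"rot": [0, 0, 0], "offset": [0, 0, 0], "gripper": 60}])

```text
time_s: 18.8
position: [0.46, 0.1399, 0.0543]
tool_rot: [0.109, -3.136, 0.004]
contact_force: [0.0, -0.8, 0.2]
opening: 0.0514
grasp_force: 0.0
```

```bash
python3 - <<'E'
from h import *
a=np.radians(4.2)
rowinfo([.461,.140,.055],axes([0,0,-1],[-np.sin(a),np.cos(a),0]))
E
```

```text
t 18.8 pos [460.  139.9  54.3] F [ 0.02 -0.78  0.19] open 51.4
tool axes (cols)
 [[-0.998 -0.069 -0.003]
 [-0.069  0.998 -0.003]
 [ 0.003 -0.003 -1.   ]]
offset mm (tool) [-1.   0.  -0.7] rotvec deg(tool) [-0.15 -0.19 -0.24] rad [-0.0026 -0.0034 -0.0041]
```

send_rows(plan=[{"rot": [0, 0, 0], "offset": [0, 0, 0], "gripper": 0}, {"rot": [0, 0, 0], "offset": [0, 0, 0], "gripper": 0}, {"rot": [0, 0, 0], "offset": [0, 0, 0], "gripper": 0}, {"rot": [0, 0, 0], "offset": [0, 0, 0], "gripper": 0}, {"rot": [0, 0, 0], "offset": [0, 0, 0], "gripper": 0}, {"rot": [0, 0, 0], "offset": [0, 0, 0], "gripper": 0}], grip_force=25)

```text
time_s: 19.4
position: [0.4611, 0.1406, 0.0555]
tool_rot: [-0.11, 3.139, -0.003]
contact_force: [-1.2, -1.3, 6.9]
opening: 0.012
grasp_force: 24.8
```

```bash
python3 - <<'E'
from e import *
im=r.grab_frame("top")[:,:,::-1].copy();cv2.imwrite("pics/top7.png",im)
m=r.masks_of("top","tray"); t=m[0]["region"]; v,u=np.where(t); print(m[0]["p"],u.min(),u.max(),v.min(),v.max())
w=r.grab_frame("wrist")[:,:,::-1].copy();cv2.imwrite("pics/w7.png",w)
m=r.masks_of("wrist","tray"); t=m[0]["region"]; v,u=np.where(t); print(m[0]["p"],u.min(),u.max(),v.min(),v.max())
for nm,f in (("L",np.min),("R",np.max)):
    P=np.array([(f(np.where(t[v])[0]),v) for v in range(v.min()+15,v.min()+90) if t[v].any()]);X=ray("wrist",P,.012)
    k=np.polyfit(X[:,0],X[:,1],1);print(nm,"yaw",np.degrees(np.arctan(k[0])),P[0],P[-1],X[0],X[-1])
a=np.radians(2)
rowinfo([.461,.140,.055],axes([0,0,-1],[-np.sin(a),np.cos(a),0]))
E
```

```text
0.58 319 373 196 319
0.65 191 451 215 447
L yaw 3.637812905104449 [191 230] [198 304] [0.43699069 0.08499728 0.012     ] [0.47124569 0.08724595 0.012     ]
R yaw 3.9632072721551 [451 230] [443 304] [0.429244   0.19362119 0.012     ] [0.46347728 0.19578816 0.012     ]
t 19.6 pos [461.  140.6  55.5] F [-0.79 -0.99  7.8 ] open 11.9
tool axes (cols)
 [[-0.998 -0.07   0.001]
 [-0.07   0.998 -0.002]
 [-0.    -0.002 -1.   ]]
offset mm (tool) [ 0.1 -0.5  0.5] rotvec deg(tool) [-0.1   0.02  2.02] rad [-0.0017  0.0004  0.0352]
```

View pics/top7.png

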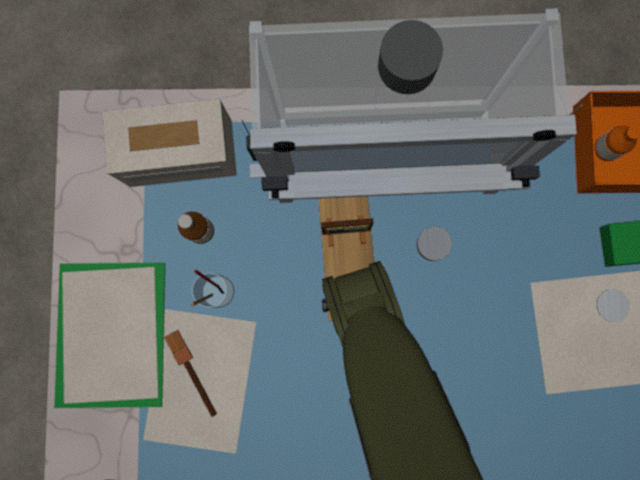

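The top view shows the tray gripped, the path under the raised sash clear, and the tin (434,243), jar and bottle unmoved. Squaring, then pushing in.

send_rows(plan=[{"rot": [0, 0, 0.012], "offset": [0, 0, -0.8], "gripper": 0}, {"rot": [0, 0, 0.012], "offset": [0, 0, 0], "gripper": 0}, {"rot": [0, 0, 0.012], "offset": [0, 0, 0], "gripper": 0}, {"rot": [0, 0, 0], "offset": [0, 0, 0], "gripper": 0}, {"rot": [0, 0, 0], "offset": [0, 0, 0], "gripper": 0}])

```text
time_s: 20.1
position: [0.4605, 0.1408, 0.0556]
tool_rot: [0.053, -3.14, 0.002]
contact_force: [-0.9, 2.5, 7.0]
opening: 0.0116
grasp_force: 26.1
```

```bash
python3 - <<'E'
from e import *
a=np.radians(1.93)
rowinfo([.461,.140,.055],axes([0,0,-1],[-np.sin(a),np.cos(a),0]))
w=r.grab_frame("wrist")
m=r.masks_of("wrist","tray"); t=m[0]["region"]
for nm,f in (("L",np.min),("R",np.max)):
    P=np.array([(f(np.where(t[v])[0]),v) for v in range(230,304) if t[v].any()]);X=ray("wrist",P,.012)
    k=np.polyfit(X[:,0],X[:,1],1);print(nm,"yaw",np.degrees(np.arctan(k[0])))
im=r.grab_frame("top")[:,:,::-1].copy()
print("lip now",edge(im,"top",(290,199),(480,192),.240))
print("trayL",edge(im,"top",(322,235),(326,270),.012),edge(im,"top",(372,238),(374,258),.012))
E
```

```text
t 20.1 pos [460.5 140.8  55.6] F [-0.94  2.55  7.02] open 11.6
tool axes (cols)
 [[-0.999 -0.034 -0.001]
 [-0.034  0.999 -0.001]
 [ 0.001 -0.001 -1.   ]]
offset mm (tool) [-0.5 -0.8  0.6] rotvec deg(tool) [-0.07 -0.06  0.01] rad [-0.0011 -0.001   0.0001]
L yaw 2.464843014422012
R yaw 2.313102150400223
lip now (np.float32(-88.01113), array([0.6563877 , 0.11996409], dtype=float32), np.float64(0.0004401366866003668))
trayL (np.float32(-9.766053), array([0.56740505, 0.19681951], dtype=float32), np.float64(0.0012638174610246481)) (np.float32(3.300525), array([0.5804084 , 0.08883416], dtype=float32), np.float64(0.0005004265804350943))
```

send_rows(plan=[{"rot": [0, 0, 0.006], "offset": [-2, 0, -1], "gripper": 0}, {"rot": [0, 0, 0], "offset": [-5, 0, -0.5], "gripper": 0}, {"rot": [0, 0, 0], "offset": [-9, 0, 0], "gripper": 0}, {"rot": [0, 0, 0], "offset": [-9, 0, 0], "gripper": 0}, {"rot": [0, 0, 0], "offset": [-9, 0, 0], "gripper": 0}, {"rot": [0, 0, 0], "offset": [-9, 0, 0], "gripper": 0}, {"rot": [0, 0, 0], "offset": [-9, 0, 0], "gripper": 0}, {"rot": [0, 0, 0], "offset": [-9, 0, 0], "gripper": 0}, {"rot": [0, 0, 0], "offset": [-6, 0, 0], "gripper": 0}, {"rot": [0, 0, 0], "offset": [-3, 0, 0], "gripper": 0}, {"rot": [0, 0, 0], "offset": [0, 0, 0], "gripper": 0}])

```text
time_s: 21.35
position: [0.5305, 0.1421, 0.0562]
tool_rot: [0.043, -3.14, 0.004]
contact_force: [-0.1, 0.6, -3.0]
opening: 0.0118
grasp_force: 24.3
```

```bash
python3 - <<'E'
from e import *
a=np.radians(1.97)
rowinfo([.596,.1455,.055],axes([0,0,-1],[-np.sin(a),np.cos(a),0]))
w=r.grab_frame("wrist")
m=r.masks_of("wrist","tray"); t=m[0]["region"]
for nm,f in (("L",np.min),("R",np.max)):
    P=np.array([(f(np.where(t[v])[0]),v) for v in range(230,304) if t[v].any()]);X=ray("wrist",P,.012)
    k=np.polyfit(X[:,0],X[:,1],1);print(nm,"yaw",np.degrees(np.arctan(k[0])))
im=r.grab_frame("top")[:,:,::-1].copy();cv2.imwrite("pics/top8.png",im)
print([(np.round(d["centre"],4),round(d["p"],2)) for d in r.spot_point("wrist","tray")+r.spot_point("top","sash")+r.spot_point("top","tin")])
E
```

```text
t 21.35 pos [530.5 142.1  56.2] F [-0.11  0.62 -2.96] open 11.8
tool axes (cols)
 [[-1.    -0.027 -0.002]
 [-0.027  1.    -0.002]
 [ 0.002 -0.002 -1.   ]]
offset mm (tool) [-65.6   1.6   1.1] rotvec deg(tool) [-0.14 -0.1  -0.4 ] rad [-0.0024 -0.0018 -0.007 ]
L yaw 1.2556901015509572
R yaw 2.533748811457134
[(array([0.6551, 0.0598, 0.2222]), 0.79), (array([ 0.5886, -0.0338, -0.0042]), 0.85)]
```

send_rows(plan=[{"rot": [0, 0, 0], "offset": [-3, 0, 0.3], "gripper": 0}, {"rot": [0, 0, 0], "offset": [-8, 0.1, 0], "gripper": 0}, {"rot": [0, 0, 0], "offset": [-8, 0.1, 0], "gripper": 0}, {"rot": [0, 0, 0], "offset": [-8, 0.1, 0], "gripper": 0}, {"rot": [0, 0, 0], "offset": [-8, 0.1, 0], "gripper": 0}, {"rot": [0, 0, 0], "offset": [-8, 0.1, 0], "gripper": 0}, {"rot": [0, 0, 0], "offset": [-5, 0, 0], "gripper": 0}, {"rot": [0, 0, 0], "offset": [-3, 0, 0], "gripper": 0}, {"rot": [0, 0, 0], "offset": [-1, 0, 0], "gripper": 0}])

```text
time_s: 22.55
position: [0.5821, 0.144, 0.0558]
tool_rot: [0.043, -3.139, 0.004]
contact_force: [-0.6, 0.8, -1.5]
opening: 0.0122
grasp_force: 24.5
```

```bash
python3 - <<'E'
from e import *
a=np.radians(1.97)
rowinfo([.596,.1455,.055],axes([0,0,-1],[-np.sin(a),np.cos(a),0]))
r.grab_frame("scene")
print([(np.round(d["centre"],4),round(d["p"],2)) for d in r.spot_point("scene","tray")+r.spot_point("scene","tray_rear")+r.spot_point("scene","sash")])
w=r.grab_frame("wrist")
m=r.masks_of("wrist","tray"); t=m[0]["region"]
for nm,f in (("L",np.min),("R",np.max)):
    P=np.array([(f(np.where(t[v])[0]),v) for v in range(230,304) if t[v].any()]);X=ray("wrist",P,.012)
    k=np.polyfit(X[:,0],X[:,1],1);print(nm,"yaw",np.degrees(np.arctan(k[0])))
E
```

```text
t 22.55 pos [582.1 144.   55.8] F [-0.6   0.78 -1.54] open 12.2
tool axes (cols)
 [[-1.    -0.028 -0.002]
 [-0.028  1.    -0.003]
 [ 0.002 -0.003 -1.   ]]
offset mm (tool) [-13.9   1.1   0.7] rotvec deg(tool) [-0.14 -0.14 -0.39] rad [-0.0025 -0.0024 -0.0068]
[(array([0.7006, 0.1465, 0.0062]), 0.71), (array([0.576 , 0.1424, 0.0525]), 0.48), (array([0.6589, 0.0556, 0.2237]), 0.73)]
L yaw 2.100497788873469
R yaw 2.161376314856409
```

send_rows(plan=[{"rot": [0, 0, 0], "offset": [-2, 0, 0], "gripper": 0}, {"rot": [0, 0, 0], "offset": [-2, 0, 0], "gripper": 0}, {"rot": [0, 0, 0], "offset": [-2, 0, 0], "gripper": 0}, {"rot": [0, 0, 0], "offset": [-1, 0, 0], "gripper": 0}, {"rot": [0, 0, 0], "offset": [-1, 0, 0], "gripper": 0}])

```text
time_s: 23.35
position: [0.5898, 0.1443, 0.0558]
tool_rot: [0.043, -3.139, 0.004]
contact_force: [-0.8, 0.4, -1.3]
opening: 0.0118
grasp_force: 24.5
```

send_rows(plan=[{"rot": [0, 0, 0], "offset": [-1, 0, 0], "gripper": 0}, {"rot": [0, 0, 0], "offset": [-1, 0, 0], "gripper": 0}])

```text
time_s: 23.55
position: [0.5918, 0.1443, 0.0558]
tool_rot: [0.043, -3.139, 0.004]
contact_force: [-1.1, -0.2, -1.1]
opening: 0.0114
grasp_force: 24.5
```

send_rows(plan=[{"rot": [0, 0, 0], "offset": [-1, 0, 0], "gripper": 0}, {"rot": [0, 0, 0], "offset": [-1, 0, 0], "gripper": 0}])

```text
time_s: 23.75
position: [0.5938, 0.1443, 0.0558]
tool_rot: [0.043, -3.139, 0.004]
contact_force: [-1.1, 0.4, -1.6]
opening: 0.0119
grasp_force: 24.5
```

send_rows(plan=[{"rot": [0, 0, 0], "offset": [-0.7, 0, 0], "gripper": 0}, {"rot": [0, 0, 0], "offset": [-0.7, 0, 0], "gripper": 0}])

```text
time_s: 23.95
position: [0.5952, 0.1444, 0.0558]
tool_rot: [0.043, -3.139, 0.004]
contact_force: [-0.7, -0.1, -1.4]
opening: 0.0117
grasp_force: 24.5
```

send_rows(plan=[{"rot": [0, 0, 0], "offset": [-0.7, 0, 0], "gripper": 0}, {"rot": [0, 0, 0], "offset": [-0.7, 0, 0], "gripper": 0}])

```text
time_s: 24.15
position: [0.5965, 0.1444, 0.0558]
tool_rot: [0.043, -3.139, 0.004]
contact_force: [-3.2, 0.2, -0.5]
opening: 0.0119
grasp_force: 24.5
```

send_rows(plan=[{"rot": [0, 0, 0], "offset": [-0.7, 0, 0], "gripper": 0}, {"rot": [0, 0, 0], "offset": [-0.7, 0, 0], "gripper": 0}])

```text
time_s: 24.35
position: [0.5965, 0.1442, 0.0556]
tool_rot: [0.043, -3.136, 0.004]
contact_force: [-6.6, -1.1, 3.2]
opening: 0.0118
grasp_force: 24.9
```

send_rows(plan=[{"rot": [0, 0, 0], "offset": [0, 0, 0], "gripper": 40}, {"rot": [0, 0, 0], "offset": [0, 0, 0], "gripper": 40}, {"rot": [0, 0, 0], "offset": [0, 0, 0], "gripper": 40}, {"rot": [0, 0, 0], "offset": [0, 0, 0], "gripper": 40}])

```text
time_s: 24.75
position: [0.5987, 0.1446, 0.0561]
tool_rot: [0.043, -3.14, 0.004]
contact_force: [0.1, -0.3, -0.2]
opening: 0.034
grasp_force: 0.0
```

```bash
python3 - <<'E'
from e import *
a=np.radians(1.97)
rowinfo([.596,.1455,.055],axes([0,0,-1],[-np.sin(a),np.cos(a),0]))
w=r.grab_frame("wrist");cv2.imwrite("pics/w9.png",w[:,:,::-1])
m=r.masks_of("wrist","tray"); t=m[0]["region"]
for nm,f in (("L",np.min),("R",np.max)):
    P=np.array([(f(np.where(t[v])[0]),v) for v in range(230,304) if t[v].any()]);X=ray("wrist",P,.012)
    k=np.polyfit(X[:,0],X[:,1],1);print(nm,"yaw",np.degrees(np.arctan(k[0])))
P=[(u,np.where(t[:,u])[0].min()) for u in range(215,430) if t[:,u].any()];X=ray("wrist",P,.012);k=np.polyfit(X[:,1],X[:,0],1);print("front yaw",-np.degrees(np.arctan(k[0])),"x mid",np.polyval(k,.143))
print([(np.round(d["centre"],4),round(d["p"],2)) for d in r.spot_point("wrist","tray_grip")+r.spot_point("wrist","tray")])
E
```

```text
t 24.75 pos [598.7 144.6  56.1] F [ 0.12 -0.35 -0.22] open 34.0
tool axes (cols)
 [[-1.    -0.028 -0.001]
 [-0.028  1.    -0.002]
 [ 0.001 -0.002 -1.   ]]
offset mm (tool) [2.6 1.  1.1] rotvec deg(tool) [-0.14 -0.06 -0.39] rad [-0.0024 -0.0011 -0.0067]
L yaw 1.7306900487075159
R yaw 1.7315212848040338
front yaw 1.651119791270882 x mid 0.5622422903911828
[(array([0.5979, 0.1439, 0.0482]), 0.82)]
```

View pics/w9.png

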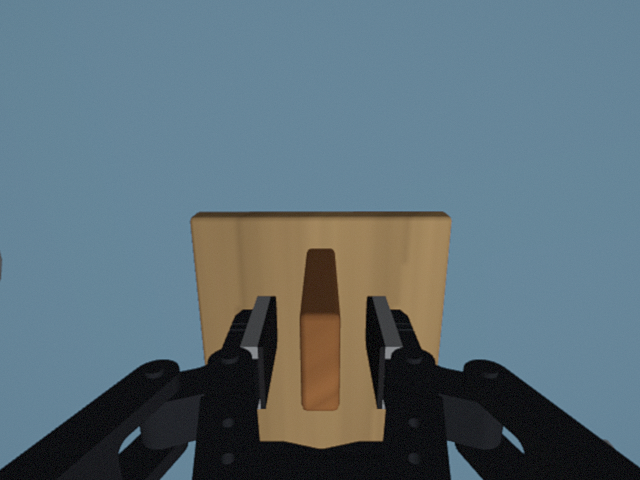

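The fin stands free between the open pads and the tray's front edge is level at row 213: home. A gentle final nudge on the fin's front end will seat it squarely.

send_rows(plan=[{"rot": [0, 0, 0], "offset": [0, 0, -20], "gripper": 40}, {"rot": [0, 0, 0], "offset": [0, 0, -35], "gripper": 40}, {"rot": [0, 0, 0], "offset": [25, 0, 0], "gripper": 0}, {"rot": [0, 0, 0], "offset": [27, 0, 0], "gripper": 0}, {"rot": [0, 0, 0], "offset": [0, 0, 0], "gripper": 0}, {"rot": [0, 0, 0], "offset": [0, 0, 25], "gripper": 0}, {"rot": [0, 0, 0], "offset": [0, 0, 25], "gripper": 0}, {"rot": [0, 0, 0], "offset": [0, 0, 0], "gripper": 0}, {"rot": [0, 0, 0], "offset": [-6, 0, 0], "gripper": 0}, {"rot": [0, 0, 0], "offset": [-4, 0, 0], "gripper": 0}, {"rot": [0, 0, 0], "offset": [0, 0, 0], "gripper": 0}])

```text
time_s: 26.05
position: [0.5585, 0.1438, 0.0623]
tool_rot: [-0.043, 3.14, -0.003]
contact_force: [0.2, -0.6, 0.2]
opening: 0.0
grasp_force: 0.0
```

send_rows(plan=[{"rot": [0, 0, 0], "offset": [-2, 0, 0], "gripper": 0}, {"rot": [0, 0, 0], "offset": [-2, 0, 0], "gripper": 0}, {"rot": [0, 0, 0], "offset": [-1, 0, 0], "gripper": 0}])

```text
time_s: 26.35
position: [0.5615, 0.1435, 0.0612]
tool_rot: [0.043, -3.14, 0.004]
contact_force: [0.5, 0.3, -0.1]
opening: -0.0001
grasp_force: 0.0
```

send_rows(plan=[{"rot": [0, 0, 0], "offset": [-2, 0, 0], "gripper": 0}, {"rot": [0, 0, 0], "offset": [-1, 0, 0], "gripper": 0}, {"rot": [0, 0, 0], "offset": [-1, 0, 0], "gripper": 0}])

```text
time_s: 26.65
position: [0.565, 0.1436, 0.0608]
tool_rot: [0.043, -3.139, 0.004]
contact_force: [0.2, -0.2, 0.2]
opening: -0.0002
grasp_force: 0.0
```

send_rows(plan=[{"rot": [0, 0, 0], "offset": [-1, 0, 0], "gripper": 0}, {"rot": [0, 0, 0], "offset": [-1, 0, 0], "gripper": 0}])

```text
time_s: 26.85
position: [0.5668, 0.1436, 0.0608]
tool_rot: [0.043, -3.138, 0.004]
contact_force: [-1.4, -0.2, 1.9]
opening: 0.0006
grasp_force: 0.9
```

send_rows(plan=[{"rot": [0, 0, 0], "offset": [-0.7, 0, 0], "gripper": 0}, {"rot": [0, 0, 0], "offset": [-0.7, 0, 0], "gripper": 0}])

```text
time_s: 27.05
position: [0.5668, 0.1436, 0.0607]
tool_rot: [0.044, -3.136, 0.004]
contact_force: [-5.1, 0.2, 4.0]
opening: 0.0003
grasp_force: 2.9
```

send_rows(plan=[{"rot": [0, 0, 0], "offset": [4, 0, 0], "gripper": 0}, {"rot": [0, 0, 0], "offset": [20, 0, 0], "gripper": 0}, {"rot": [0, 0, 0], "offset": [10, 0, -40], "gripper": 0}, {"rot": [0, 0, 0], "offset": [25, 0, -40], "gripper": 0}, {"rot": [0, 0, 0], "offset": [40, 0, -20], "gripper": 0}, {"rot": [0, 0, 0], "offset": [45, -10, 0], "gripper": 0}, {"rot": [0, 0, 0], "offset": [40, -10, 0], "gripper": 0}, {"rot": [0, 0, 0], "offset": [0, 0, 0], "gripper": 0}, {"rot": [0, 0, 0], "offset": [0, 0, 0], "gripper": 0}])

```text
time_s: 27.95
position: [0.3851, 0.1187, 0.1618]
tool_rot: [0.044, -3.141, 0.004]
contact_force: [-0.1, -0.4, 0.5]
opening: -0.0002
grasp_force: 0.0
```

```bash
python3 - <<'E'
from e import *
o=r.observe();print(o["time_s"],o["position"],o["contact_force"])
for c in ("scene","top"):
    im=r.grab_frame(c)[:,:,::-1].copy(); cv2.imwrite(f"pics/{c}10.png",im)
    for q in ("sash","tray","tray_grip","tin","brush_jar","varnish"):
        print(c,q,[(np.round(d["centre"],4).tolist(),round(d["p"],2)) for d in r.spot_point(c,q)[:1]])
E
```

```text
27.95 [0.38510391 0.1187471  0.16177531] [-0.06036113 -0.42950189  0.5311223 ]
scene sash [([0.6575, 0.0539, 0.2234], 0.92)]
scene tray [([0.7117, 0.1481, 0.0035], 0.94)]
scene tray_grip []
scene tin [([0.5853, -0.0346, -0.0016], 0.71)]
scene brush_jar [([0.6614, 0.0556, 0.2268], 0.65)]
scene varnish [([0.6197, 0.4722, 0.0013], 0.74)]
top sash [([0.6596, 0.0601, 0.2256], 0.68)]
top tray [([0.7146, 0.1527, 0.0014], 0.68)]
top tray_grip [([0.5997, 0.1454, 0.0492], 0.72)]
top tin [([0.5873, -0.0342, -0.0017], 0.8)]
top brush_jar [([0.4887, 0.4319, 0.0003], 0.76)]
top varnish [([0.625, 0.472, 0.0005], 0.9)]
```

View pics/top10.png

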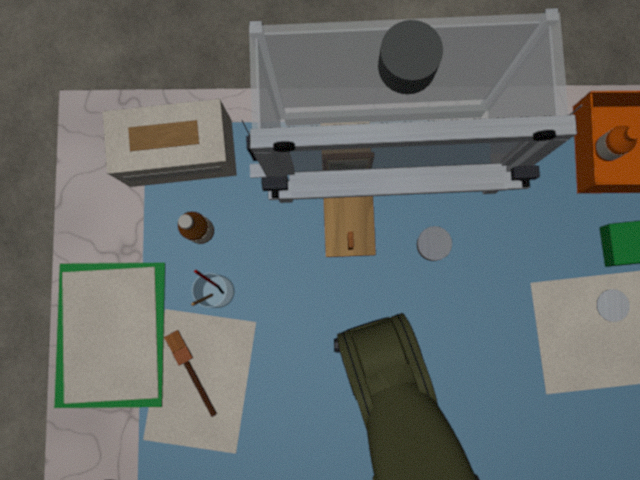

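The top view shows the tray home under the sash (front end at (350,256), painting behind the lip), the sash still up, and the tin (434,243), jar and bottle in place.

```bash
python3 -c "
from station import r
print(r.hand_in())"
```

```text
the job is handed in; nothing more can be done
None
```

I raised the sash until it touched the rubber stops (about 3 N against them) and it stayed there. The tray is squarely home against the back board, the bystanders show no movement in the pictures, the gripper is clear, and the job was handed in at about 29 s.

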